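# Screw home the ring nut of the sample cell

### The job

Take the plain steel bar out of the tool rack and use it, standing upright in the holes of the sample cell's ring nut, to turn the ring clockwise (seen from above) until its lug comes up against the stop block. The clamp bridge is in the way of turning it in one go, so work the bar along one side of the bridge, lift it out and move it back to a following hole for another swing. Leave the bar standing loose in a hole of the ring.

Things in the scene. Friction and masses are not known exactly. Their poses are not given: they have to be found in the camera images.
- cell: Fixed round pot, 144 mm wide, ring nut on top. Origin: on its axis at bench level; z up; front -x faces the robot; yaw within 20 deg. A flat clamp bridge (40 mm wide, 225 long along y, at z 93 to 105 mm, bolt heads to 119) crosses over the ring. An upright 12 mm bar in a hole can swing 58 deg either side of the front (-x) or of the rear. Stop block: outside the rim, 37 deg from -x towards +y.
- ring (a joint): Angle q of the ring in rad; grows clockwise seen from above (its front moves to the cell's +y). Starts at 0.3 to 0.65; hard stop at 3.0, where the 10 mm wide lug on its rim meets the stop block. Stays where it is left; turns with about 3 N at a hole. Holes lie at angles q + k * 45 deg (k whole), measured from the cell's -x towards its +y.
- ring_hole (a point): Mouth centre of one (k = 0) of the eight upright blind holes in the steel ring nut; it turns with the ring. Ring: 134 mm wide, coaxial with the cell, top 85 mm above the bench. Holes: square, 16 mm wide, open at the top, 29 mm deep (floor 56 mm above the bench), centred 50 mm from the cell's axis, 45 deg apart, sides radial.
- bar_mid (a point): Centre of the plain round steel bar, no handle: 12 mm thick, 130 long, 0.13 kg, foot tapered to 7 mm over 10 mm; z up along it. Stands loose, foot 15 mm above the bench, in one of 3 holes (35 deep, 15 wide, 70 apart) in a row (about along y, within 17 deg) of a fixed black rack block 60 x 230 x 50 mm. In the other holes: screwdrivers, handles 24 and 30 mm thick, no taller than the bar.

How it is judged:
By the outcome, as a careful person would: the job done as asked, in the order asked, and still so for the second after the job is handed in, with the robot touching nothing.
It also fails if it takes over 48 s, if anything falls off the work surface, if the arm or the gripper's body presses on something with over 40 N, if the wrist force passes 120 N, or if a joint passes its speed limit or range.

### The arm

A 6-joint arm with a two-finger parallel gripper is mounted at the origin on the work surface. World frame = base frame: x ahead of the robot, y to its left, z up, the work surface at z = 0. Lengths are in m, angles in rad, forces in N, time in s.
With the tool pointing down it reaches from about 0.35 to 0.775 m from the base axis. Payload 5.5 kg.
Tool frame: the origin (TCP) lies midway between the tips of the shut fingers; the grasp point (between the pads) lies 19 mm behind it (manip.tcp_to_grasp is the distance from the TCP to the grasp point, in m); z points along the fingers, y is the line along which they close (so a half turn about z gives the same grasp; the last joint's range is limited). The gripper opens to 85 mm and grips with 20 to 120 N. Pads are 22 mm wide; open, the fingers measure 114 mm over their backs; the gripper's body (76 mm by 85 mm) begins 54 mm behind the grasp point. The pads swing forward as they close: fully open they stand 13 mm farther back than shut.
Start: joints at [-1.432, 0.313, 0.046, 1.304, 0, 1.431], TCP at [0.158, -0.553, 0.231] pointing down, gripper open.
Joint ranges: [-2.76, 2.76], [-0.86, 1.69], [-1.03, 1.26], [-2.2, 2.34], [-1.47, 1.5], [-3.14, 3.14]. Speed limits (rad/s): [2.57, 2.57, 3.14, 3.14, 3.14, 3.14].

### API

Orientations are given as a unit quaternion [w, x, y, z].
In Python, from cell import manip gives the robot as it stands. The module is installed in compiled form; this text tells all that it offers.
- The arm moves only by the shell command python3 -m pendant 'ROWS' [FORCE]. ROWS is JSON, a list of rows, each a list of 3 entries, a list of its own where there are three numbers: the closure, from 0 (fully open) to 1 (shut), then the shift along the world's x, y, z each as a share of 0.8 m, from -1 to 1, then the turn about the world's z as a share of 360 degrees, from -1 to 1. A call has 1 to 8 rows; each row is the pose to reach, as a shift and turn from the pose commanded when the call began, turning the shorter way round; what a row does not reach only later rows make up. A row lasts 1/12 s, in which the tool goes at most 41.7 mm and 7.16 degrees, less where a joint would pass 70% of its speed; a pose out of reach is approached as far as the arm can. A call with a number of a shift or a turn outside -1 to 1 is refused whole. A call with a gripper value outside its range is refused whole. The fingers move at their own pace and stop on an object; FORCE is the grip in N (left out, the last holds). Time passes only in rows, so rows that repeat a pose let the fingers close. It gives the time, the measured TCP pose, the force, the opening and the grip force at its end, in the units of the state.
- manip.read_state(): the state, without advancing time (a new reading comes with each control period).
- manip.camera(name): name is "scene" or "top" or "wrist"; returns a dict with "pixels" (480x640x3 uint8, blue, green, red), "fx", "fy", "cx", "cy" (pixels), "T" (4x4, takes a point from camera to world coordinates). Camera axes: x right, y down, z forward; pixel columns grow to the right and rows downward; lengths in m; the calibration is good to about 2 mm. A picture is of the moment at which its call begins. There is no depth.
- manip.finish_job(): hands the job in; it is judged then, once.
The state is a dict: "time_s": time; "joint_positions": joint angles; "dq": joint speeds; "joint_efforts": joint torques, N m; "position": TCP position; "tool_rot": TCP orientation; "ft_force": force on the tool from outside, world axes, zero at the start; "moment": the same for the moment, N m; "grip_width": finger opening in m; "finger_force": force on a finger pad.
Only numpy, scipy, OpenCV 4.12 (cv2) and the standard library are available. Lean on these libraries where they do the work, as an engineer would, in place of code of your own. Each camera call takes 0.05 s, during which the arm holds its last target. There are 200 camera calls.

## Working session

There is one attempt and no reset: what is moved stays moved. The work goes in short steps, Python scripts to look and compute and a shell command to move; the robot and the scene stay as the last step left them, time stands still between calls to the robot, and variables do not carry over. Pictures are saved under pics/ and viewed, at most 12 in all, crops included, and the job is handed in when it is done.

```bash
mkdir -p pics
python3 - <<'E'
from cell import manip
import cv2,pickle
for n in ("scene","top"):
    c=manip.camera(n); cv2.imwrite(f"pics/{n}0.png",c["pixels"]); pickle.dump(c,open(f"{n}0.pkl","wb"))
    print(n,c["fx"],c["cx"],c["cy"],c["T"].round(3).tolist() if hasattr(c["T"],"round") else c["T"])
s=manip.read_state();print(s["time_s"],s["position"],s["tool_rot"],s["grip_width"],manip.tcp_to_grasp)
E
```

```text
scene 612.9897738288576 321.11003189355733 231.7286869205482 [[-0.868, 0.349, -0.353, 0.829], [0.496, 0.635, -0.592, 0.6], [0.018, -0.689, -0.725, 0.718], [0.0, 0.0, 0.0, 1.0]]
top 438.2284126317429 319.11040066620376 234.9332993643841 [[-0.025, -0.991, 0.128, 0.447], [-0.999, 0.029, 0.031, 0.083], [-0.035, -0.127, -0.991, 0.731], [0.0, 0.0, 0.0, 1.0]]
0.1 [ 0.15814879 -0.55234725  0.23047827] [-8.34295502e-04  9.90302140e-01  1.38927951e-01  2.53973024e-06] 0.08518386029419381 0.0187
```

View pics/top0.png

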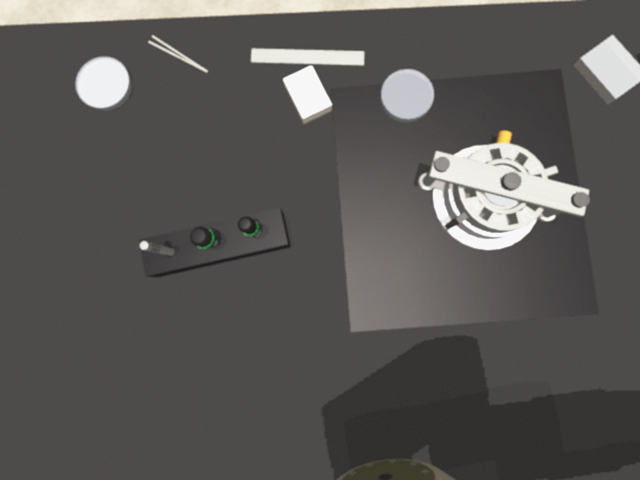

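View pics/scene0.png

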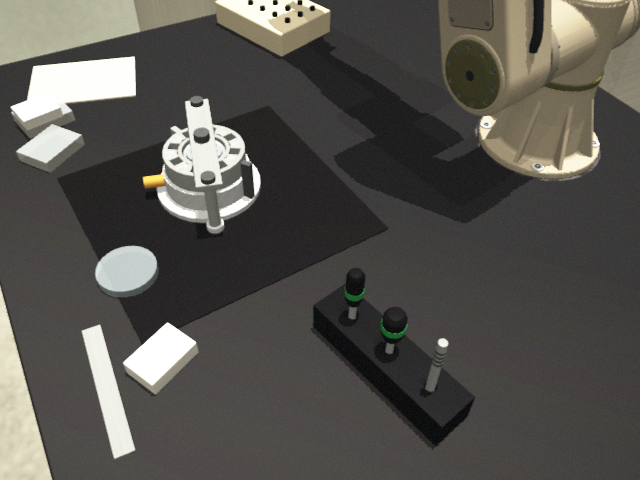

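Top view: bar top near (145,245), screwdrivers at (203,237) and (249,226); bridge bolt heads at (442,163), (511,181), (580,200); stop block near (455,222); lug near (550,171). The scene view has the bar top at (441,344).

```bash
cat > h.py <<'E'
import numpy as np,cv2,pickle
def ray(c,u,v,z):
    d=c["T"][:3,:3]@np.array([(u-c["cx"])/c["fx"],(v-c["cy"])/c["fy"],1]);o=c["T"][:3,3]
    return o+d*(z-o[2])/d[2]
def proj(c,p):
    q=c["T"][:3,:3].T@(np.array(p)-c["T"][:3,3]);return q[0]/q[2]*c["fx"]+c["cx"],q[1]/q[2]*c["fy"]+c["cy"]
E
python3 - <<'E'
from h import *
t=pickle.load(open("top0.pkl","rb"));s=pickle.load(open("scene0.pkl","rb"))
print("bar",ray(t,145,244.5,.145),ray(s,441,343,.145))
print("drv",ray(t,203,237,.14),ray(t,249,226,.14))
for p in((442,163),(511,181),(580,200)):print(ray(t,*p,.119))
for p in((197,101),(201,134),(208,177)):print(ray(s,*p,.119))
p=t["pixels"];cv2.imwrite("pics/c1.png",np.hstack([cv2.resize(p[110:260,410:610],(800,600),interpolation=cv2.INTER_CUBIC)]))
E
```

```text
bar [0.51693514 0.33956174 0.145     ] [0.51738316 0.34256852 0.145     ]
drv [0.52559159 0.26131701 0.14      ] [0.53895353 0.19777565 0.14      ]
[ 0.62468154 -0.07507004  0.119     ]
[ 0.59522132 -0.16977656  0.119     ]
[ 0.56497238 -0.26232504  0.119     ]
[ 0.56933363 -0.25386065  0.119     ]
[ 0.59755369 -0.16651101  0.119     ]
[ 0.62733396 -0.06598452  0.119     ]
```

View pics/c1.png

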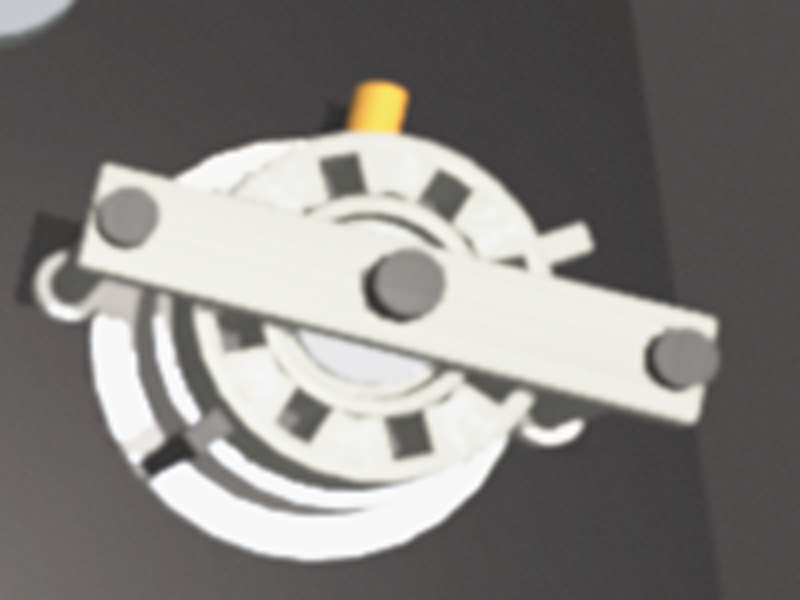

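Crop (4x, offset 410,110): hole mouths at (343,175), (447,195), (240,330), (303,415), (408,435). The lug is near (565,245) at the right (-y) side, and the stop block is at (190,440).

Run:
```python
from h import *
from scipy.optimize import least_squares
t=pickle.load(open("top0.pkl","rb"))
P=np.array([ray(t,410+u/4,110+v/4,.085)[:2] for u,v in((343,175),(447,195),(240,332),(303,415),(408,436))])
th=np.deg2rad([-17.5])[0]
k=None
c0=np.array([.595,-.168])
def angs(c): d=P-c; return np.arctan2(d[:,1],d[:,0])
a=angs(c0);k=np.round((a-a[0])/(np.pi/4))
def f(x): A=x[2]+k*np.pi/4; return (np.c_[x[0]+.05*np.cos(A),x[1]+.05*np.sin(A)]-P).ravel()
r=least_squares(f,[*c0,a[0]]);c=r.x[:2];print(c,r.fun.reshape(-1,2).round(4).tolist())
# cell angle phi from -x towards +y (clockwise): world dir = -ex cos + ey sin
for yaw in np.deg2rad([-17.2,-17.7]):
    A=r.x[2]; phi=np.rad2deg(np.pi+yaw-A)
    print("q deg",phi%45)
l=ray(t,410+565/4,110+245/4,.08)[:2]-c;print("lug",np.rad2deg(np.pi+th-np.arctan2(l[1],l[0])),np.hypot(*l))
```

```text
[ 0.5959348  -0.17252831] [[-0.0007, 0.0002], [-0.0004, 0.0007], [0.0007, -0.0008], [0.0001, -0.0001], [0.0003, 0.0002]]
q deg 18.53229101130603
q deg 18.03229101130603
lug 236.19131160992436 0.07707252123458345
```

```bash
python3 -m pendant '[[0.4,[0.36,0.57,0.03],0.23],[0.4,[0.36,0.57,0.03],0.23],[0.4,[0.36,0.57,0.03],0.23],[0.4,[0.36,0.57,0.03],0.23],[0.4,[0.36,0.57,0.03],0.23],[0.4,[0.36,0.57,0.03],0.23],[0.4,[0.36,0.57,0.03],0.23],[0.4,[0.36,0.57,0.03],0.23]]' 80
```

```text
time_s: 0.77
position: [0.3364, -0.2693, 0.246]
tool_rot: [-0.0, 0.801, 0.599, 0.0]
ft_force: [-0.1, -0.5, 0.8]
grip_width: 0.0514
finger_force: 0.0
```

```bash
python3 -m pendant '[[0.4,[0.22,0.76,-0.02],0.07],[0.4,[0.22,0.76,-0.02],0.07],[0.4,[0.22,0.76,-0.02],0.07],[0.4,[0.22,0.76,-0.02],0.07],[0.4,[0.22,0.76,-0.02],0.07],[0.4,[0.22,0.76,-0.02],0.07],[0.4,[0.22,0.76,-0.02],0.07],[0.4,[0.22,0.76,-0.02],0.07]]'
```

```text
time_s: 1.43
position: [0.4285, 0.051, 0.2376]
tool_rot: [0.0, 0.653, 0.757, 0.0]
ft_force: [1.2, -0.2, 0.1]
grip_width: 0.0513
finger_force: 0.0
```

```bash
python3 -m pendant '[[0.4,[0.11,0.362,-0.02],0],[0.4,[0.11,0.362,-0.02],0],[0.4,[0.11,0.362,-0.02],0],[0.4,[0.11,0.362,-0.02],0],[0.4,[0.11,0.362,-0.02],0],[0.4,[0.11,0.362,-0.02],0],[0.4,[0.11,0.362,-0.02],0],[0.4,[0.11,0.362,-0.02],0]]'
python3 - <<'E'
from h import *
from cell import manip
c=manip.camera("wrist");pickle.dump(c,open("w1.pkl","wb"));cv2.imwrite("pics/w1.png",c["pixels"])
p=manip.read_state()["position"];print(p,c["T"].round(3).tolist(),proj(c,[.517,.341,.145]),proj(c,[.517,.341,.05]))
E
```

```text
time_s: 2.1
position: [0.5171, 0.3434, 0.2198]
tool_rot: [-0.001, 0.651, 0.759, 0.0]
ft_force: [0.5, -0.3, -0.6]
grip_width: 0.0515
finger_force: 0.0
[0.51703113 0.34293786 0.21962604] [[0.988, 0.144, 0.047, 0.506], [0.152, -0.937, -0.313, 0.424], [-0.001, 0.317, -0.948, 0.362], [0.0, 0.0, 0.0, 1.0]] (np.float64(315.0634762896998), np.float64(255.18106440397506)) (np.float64(315.85567266252053), np.float64(213.04278808784505))
```

View pics/w1.png

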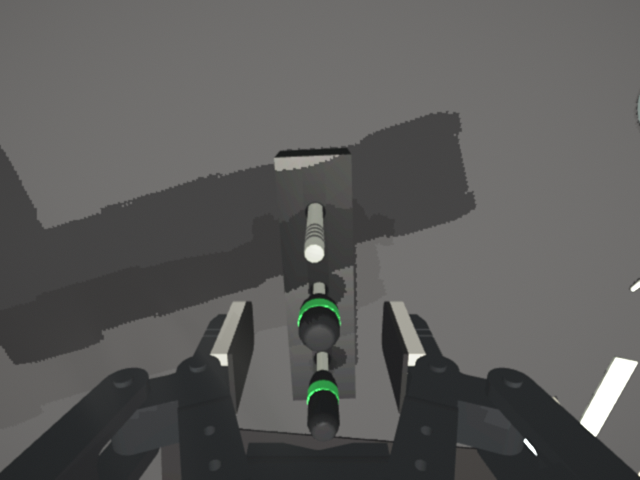

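Bar top is seen at (314,254), against a predicted (315,255), so the tool is centred over it. I'll descend and grip.

```bash
python3 -m pendant '[[0.4,[0,-0.0025,-0.05],0],[0.4,[0,-0.0025,-0.1],0],[0.4,[0,-0.0025,-0.143],0],[0.4,[0,-0.0025,-0.143],0],[1,[0,-0.0025,-0.143],0],[1,[0,-0.0025,-0.143],0],[1,[0,-0.0025,-0.143],0],[1,[0,-0.0025,-0.143],0]]' 80; python3 -m pendant '[[1,[0,0,0],0],[1,[0,0,0],0],[1,[0,0,0],0],[1,[0,0,0],0]]'
```

```text
time_s: 2.82
position: [0.5181, 0.337, 0.1107]
tool_rot: [0.001, 0.653, 0.757, 0.002]
ft_force: [-1.3, -1.1, 5.0]
grip_width: 0.0099
finger_force: 77.9
time_s: 3.15
position: [0.5181, 0.337, 0.1106]
tool_rot: [0.001, 0.653, 0.757, 0.002]
ft_force: [-1.8, -1.5, 6.3]
grip_width: 0.01
finger_force: 78.0
```

```bash
python3 -m pendant '[[1,[0,0,0.05],0],[1,[0,0,0.1],0],[1,[0,0,0.14],0],[1,[0.0,-0.05,0.14],0],[1,[0.01,-0.1,0.14],0],[1,[0.01,-0.15,0.14],0],[1,[0.02,-0.2,0.14],0],[1,[0.02,-0.25,0.14],0]]'
python3 -m pendant '[[1,[0.016,-0.394,0],0],[1,[0.016,-0.394,0],0],[1,[0.016,-0.394,0],0],[1,[0.016,-0.394,0],0],[1,[0.016,-0.394,0],0],[1,[0.016,-0.394,0],0],[1,[0.016,-0.394,0],0],[1,[0.016,-0.394,0],0]]'
```

```text
time_s: 3.82
position: [0.5341, 0.1347, 0.2211]
tool_rot: [0.002, 0.653, 0.758, 0.001]
ft_force: [0.5, -0.4, -2.1]
grip_width: 0.01
finger_force: 78.8
time_s: 4.48
position: [0.546, -0.1835, 0.221]
tool_rot: [0.002, 0.654, 0.756, -0.0]
ft_force: [0.6, -0.2, -1.4]
grip_width: 0.0099
finger_force: 78.8
```

Run:
```python
from h import *
from cell import manip
im={}
for n in("scene","top","wrist"):
    c=manip.camera(n);pickle.dump(c,open(n[0]+"2.pkl","wb"));im[n]=c
a=cv2.resize(im["scene"]["pixels"][60:240,120:280],(530,600),interpolation=cv2.INTER_CUBIC)
cv2.imwrite("pics/s2.png",a);cv2.imwrite("pics/w2.png",im["wrist"]["pixels"])
print(manip.read_state()["position"])
```

```text
[ 0.54578114 -0.18120978  0.22041999]
```

View pics/s2.png

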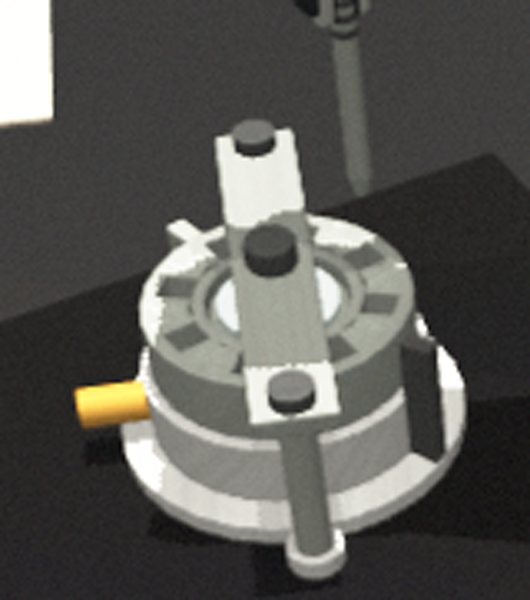

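View pics/w2.png

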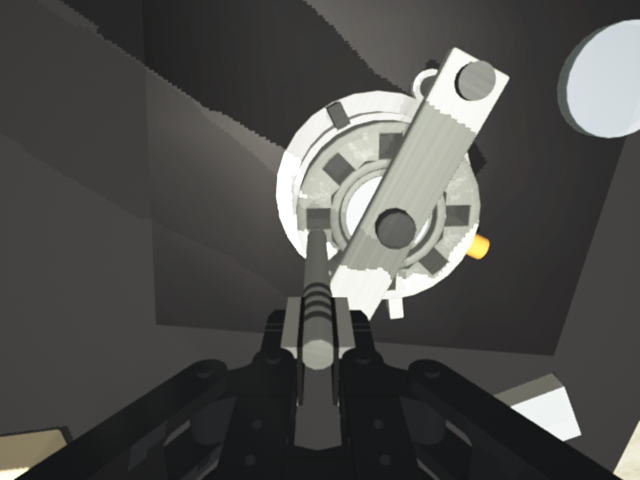

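Scene crop: the bar foot is at (362,192), and front holes are at (380,303) and (365,257). Wrist: bar foot at (316,231), target hole at (318,215), other holes at (340,166), (391,145), (457,215) and (434,262).

Run:
```python
from h import *
from scipy.optimize import least_squares
s=pickle.load(open("s2.pkl","rb"));w=pickle.load(open("w2.pkl","rb"))
fs=(120+362/3.3125,60+192/3.3333)
print("foot scene",ray(s,*fs,.125),"wrist",ray(w,316,231,.125))
ts=(120+344/3.3125,60+30/3.3333);print("grip scene",ray(s,*ts,.236),"top wrist",ray(w,318,350,.254))
def fit(P):
    a=np.arctan2(*(P-[.597,-.17]).T[::-1]);k=np.round((a-a[0])/(np.pi/4))
    f=lambda x:(np.c_[x[0]+.05*np.cos(x[2]+k*np.pi/4),x[1]+.05*np.sin(x[2]+k*np.pi/4)]-P).ravel()
    r=least_squares(f,[.597,-.17,a[0]]);print(r.x[:2],(180-17.5-np.rad2deg(r.x[2]))%45,np.abs(r.fun).max())
    for kk in range(8):
        A=r.x[2]+kk*np.pi/4; ph=((180-17.5-np.rad2deg(A)+180)%360)-180
        if abs(ph)<60:print(ph,r.x[:2]+.05*np.array([np.cos(A),np.sin(A)]))
fit(np.array([ray(w,*p,.085)[:2] for p in((318,216),(340,166),(391,145),(434,262),(457,215))]))
fit(np.array([ray(s,120+u/3.3125,60+v/3.3333,.085)[:2] for u,v in((380,303),(365,257),(175,286),(183,336))]))
```

```text
foot scene [ 0.54358735 -0.17738672  0.125     ] wrist [ 0.54551967 -0.17803423  0.125     ]
grip scene [ 0.55603843 -0.14371877  0.236     ] top wrist [ 0.54613747 -0.17634113  0.254     ]
[ 0.59717515 -0.17188527] 18.96439171700206 0.0012044653663255689
-26.03560828299794 [ 0.54772896 -0.17930648]
18.96439171700206 [ 0.55696383 -0.14216912]
[ 0.59540729 -0.17221128] 18.863225971910452 0.0017431937012369891
18.863225971910452 [ 0.55514357 -0.14256617]
-26.136774028089548 [ 0.54597428 -0.17971977]
```

```bash
python3 -m pendant '[[1,[0.0028,-0.002,0],0],[1,[0.0028,-0.002,-0.02],0],[1,[0.0028,-0.002,-0.035],0],[1,[0.0028,-0.002,-0.045],0],[1,[0.0028,-0.002,-0.055],0],[1,[0.0028,-0.002,-0.065],0],[1,[0.0028,-0.002,-0.075],0],[1,[0.0028,-0.002,-0.075],0]]'
```

```text
time_s: 5.3
position: [0.5544, -0.1824, 0.1678]
tool_rot: [0.01, 0.652, 0.758, 0.003]
ft_force: [2.5, 0.0, 27.8]
grip_width: 0.0099
finger_force: 89.0
```

Run:
```python
from h import *
from cell import manip
im={}
for n in("scene","wrist"):
    c=manip.camera(n);pickle.dump(c,open(n[0]+"3.pkl","wb"));im[n]=c
a=cv2.resize(im["scene"]["pixels"][60:180,150:260],(550,600),interpolation=cv2.INTER_CUBIC)
b=cv2.resize(im["wrist"]["pixels"][170:420,265:370],(252,600),interpolation=cv2.INTER_CUBIC)
cv2.imwrite("pics/s3.png",np.hstack([a[:,:548],b]))
s=manip.read_state();print(s["position"],s["ft_force"],s["moment"])
```

```text
[ 0.55453213 -0.18173843  0.16783066] [ 2.6391151  -0.02794263 27.47971135] [ 0.69129785 -0.7143454  -0.04963161]
```

View pics/s3.png

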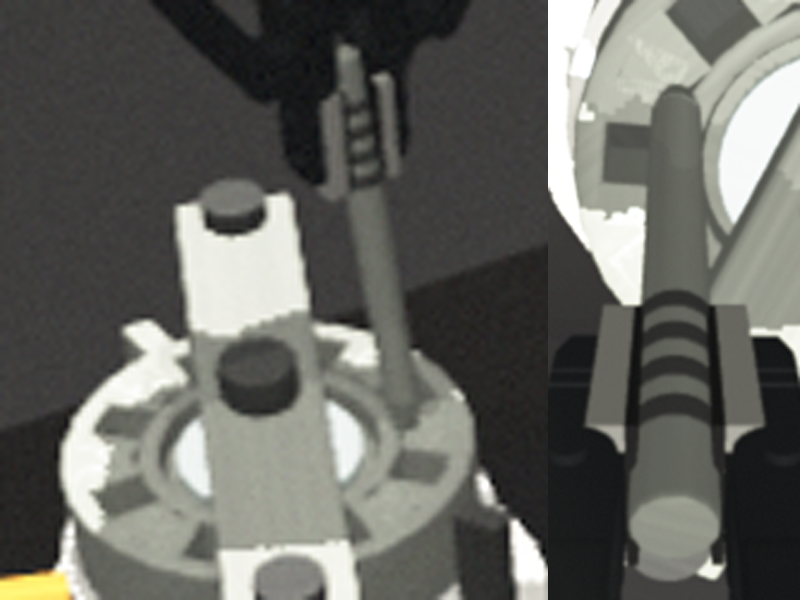

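The crop shows the foot on the ring face, inward (+x, +y) of the target hole, so it isn't in. I'll lift slightly and triangulate the foot.

```bash
python3 -m pendant '[[1,[-0.005,0,0.03],0],[1,[-0.005,0,0.03],0],[1,[-0.005,0,0.03],0],[1,[-0.005,0,0.03],0]]'
python3 - <<'E'
from h import *
from cell import manip
im={}
for n in("scene","wrist","top"):
    c=manip.camera(n);pickle.dump(c,open(n[0]+"4.pkl","wb"));im[n]=c
a=cv2.resize(im["scene"]["pixels"][60:180,150:260],(550,600),interpolation=cv2.INTER_CUBIC)
b=cv2.resize(im["wrist"]["pixels"][170:420,265:370],(252,600),interpolation=cv2.INTER_CUBIC)
cv2.imwrite("pics/s4.png",np.hstack([a[:,:548],b]))
s=manip.read_state();print(s["position"],s["tool_rot"],s["ft_force"],s["moment"])
E
```

```text
time_s: 5.73
position: [0.5437, -0.1796, 0.1829]
tool_rot: [-0.0, 0.653, 0.758, 0.0]
ft_force: [0.4, 0.2, -1.2]
grip_width: 0.0099
finger_force: 85.8
[ 0.54313416 -0.17976673  0.18184684] [-1.19986514e-03  6.52780983e-01  7.57545690e-01 -2.76504096e-04] [ 0.52286528  0.00380523 -1.76877057] [ 0.05425705 -0.02879509  0.04951618]
```

View pics/s4.png

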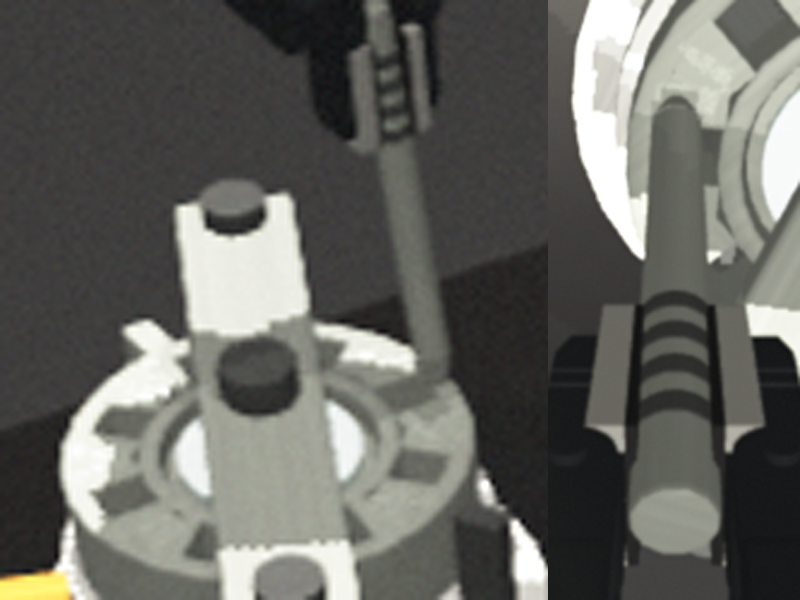

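Run:
```python
from h import *
def tri(a,pa,b,pb):
    A=[];B=[]
    for c,p in((a,pa),(b,pb)):
        d=ray(c,*p,0)-c["T"][:3,3];d/=np.linalg.norm(d);M=np.eye(3)-np.outer(d,d);A.append(M);B.append(M@c["T"][:3,3])
    x=np.linalg.lstsq(np.vstack(A),np.hstack(B),rcond=None)[0];return x.round(4)
L=lambda n:pickle.load(open(n+".pkl","rb"))
S=lambda u,v:(150+u/5,60+v/5); W=lambda u,v:(265+(u-548)/2.4,170+v/2.4)
s,w=L("s4"),L("w4")
print("foot",tri(s,S(433,378),w,W(678,100)));print("top stripe",tri(s,S(385,35),w,W(676,405)),"low stripe",tri(s,S(397,130),w,W(674,300)))
s2,w2=L("s2"),L("w2")
print("before: foot",tri(s2,(120+362/3.3125,60+192/3.3333),w2,(316,231)),"lowstripe",tri(s2,(120+346/3.3125,60+33/3.3333),w2,(317,287)))
print("hole w4? ",ray(w,*W(700,157),.085))
```

```text
foot [ 0.5418 -0.1572  0.1017]
top stripe [ 0.5428 -0.1636  0.2244] low stripe [ 0.5422 -0.1658  0.1906]
before: foot [ 0.5446 -0.1773  0.1256] lowstripe [ 0.545  -0.1726  0.2157]
hole w4?  [ 0.5505732  -0.17607438  0.085     ]
```

```bash
python3 -m pendant '[[1,[0.007,-0.024,0],0],[1,[0.007,-0.024,0],0],[1,[0.007,-0.024,-0.011],0],[1,[0.007,-0.024,-0.011],0],[1,[0.007,-0.024,-0.011],0]]' 120
python3 - <<'E'
from h import *
from cell import manip
im={}
for n in("scene","wrist"):
    c=manip.camera(n);pickle.dump(c,open(n[0]+"5.pkl","wb"));im[n]=c
a=cv2.resize(im["scene"]["pixels"][105:165,195:250],(400,436),interpolation=cv2.INTER_CUBIC)
b=cv2.resize(im["wrist"]["pixels"][175:275,275:366],(400,440),interpolation=cv2.INTER_CUBIC)[:436]
cv2.imwrite("pics/s5.png",np.hstack([a,b]))
s=manip.read_state();print(s["position"],s["ft_force"],s["moment"])
for c in im.values():print(proj(c,[.547,-.1792,.085]))
E
```

```text
time_s: 6.3
position: [0.5483, -0.1988, 0.1729]
tool_rot: [-0.002, 0.653, 0.757, -0.0]
ft_force: [0.4, -0.5, -2.2]
grip_width: 0.0094
finger_force: 117.1
[ 0.54892993 -0.19902272  0.1739981 ] [-0.1583741 -0.5271019 -0.8217958] [-0.00466758 -0.07380971  0.02312351]
(np.float64(229.1361304231965), np.float64(137.4224466926188))
(np.float64(318.32566135498325), np.float64(212.55303920222877))
```

View pics/s5.png

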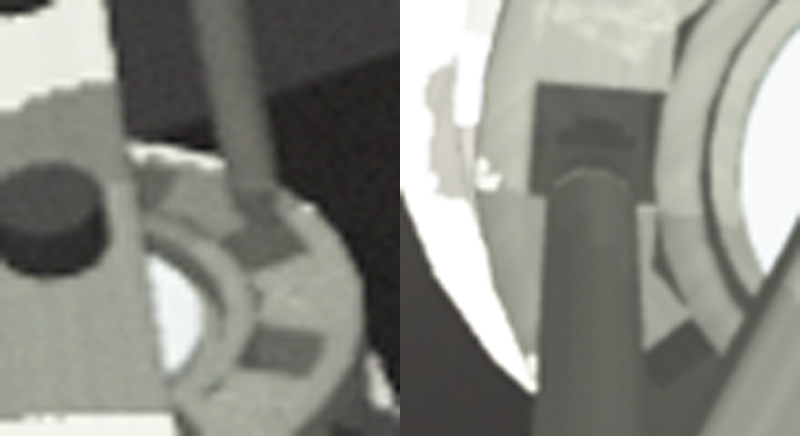

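Left (scene) crop: foot bottom at (256,190), hole centre about (263,230). Right (wrist) crop: hole mouth x 540–655 and y 85–205, foot edge at (592,170). The foot lies on the -y side of the hole.

Run:
```python
from h import *
L=lambda n:pickle.load(open(n+".pkl","rb"))
s,w=L("s5"),L("w5")
S=lambda u,v:(195+u*55/400,105+v*60/436); W=lambda u,v:(275+(u-400)*91/400,175+v/4.4)
for z in(.089,.093,.097):
    print(z,"foot edge scene",ray(s,*S(256,190),z)[:2],"wrist",ray(w,*W(592,168),z)[:2])
print("hole scene",ray(s,*S(263,230),.085)[:2],"wrist",ray(w,*W(597,145),.085)[:2])
```

```text
0.089 foot edge scene [ 0.54034697 -0.18899172] wrist [ 0.54710519 -0.17849429]
0.093 foot edge scene [ 0.54217875 -0.18397866] wrist [ 0.54694241 -0.17743518]
0.097 foot edge scene [ 0.54401054 -0.17896561] wrist [ 0.54677964 -0.17637608]
hole scene [ 0.54320171 -0.17950372] wrist [ 0.54745885 -0.17626437]
```

```bash
python3 -m pendant '[[1,[0.0005,0.006,0],0],[1,[0.0005,0.006,0],0],[1,[0.0005,0.006,-0.01],0],[1,[0.0005,0.006,-0.015],0],[1,[0.0005,0.006,-0.02],0],[1,[0.0005,0.006,-0.025],0],[1,[0.0005,0.006,-0.025],0]]'
```

```text
time_s: 6.98
position: [0.5491, -0.1945, 0.1532]
tool_rot: [-0.001, 0.653, 0.757, -0.0]
ft_force: [-1.2, -0.1, -0.9]
grip_width: 0.0093
finger_force: 117.1
```

```bash
python3 -m pendant '[[1,[0,0,-0.005],0],[1,[0,0,-0.01],0],[1,[0,0,-0.015],0],[1,[0,0,-0.02],0],[1,[0,0,-0.02],0]]'
```

```text
time_s: 7.4
position: [0.55, -0.1948, 0.1398]
tool_rot: [0.001, 0.653, 0.757, 0.0]
ft_force: [-2.9, 1.7, 8.2]
grip_width: 0.009
finger_force: 118.2
```

```bash
python3 -m pendant '[[0.5,[0,0,0],0],[0.5,[0,0,0],0],[0.5,[0,0,0],0],[0.5,[-0.002,0.013,0.008],0],[0.5,[-0.002,0.013,0.008],0],[0.5,[-0.002,0.013,0.008],0]]'
python3 - <<'E'
from h import *
from cell import manip
im={}
for n in("scene","wrist"):
    c=manip.camera(n);pickle.dump(c,open(n[0]+"6.pkl","wb"));im[n]=c
a=cv2.resize(im["scene"]["pixels"][60:165,165:261],(400,437),interpolation=cv2.INTER_CUBIC)
b=cv2.resize(im["wrist"]["pixels"][170:410,240:400],(400,600),interpolation=cv2.INTER_CUBIC)
a=np.vstack([a,np.zeros((163,400,3),np.uint8)])
cv2.imwrite("pics/s6.png",np.hstack([a,b]))
s=manip.read_state();print(s["position"],s["ft_force"])
for p in([.5475,-.178,.085],[.5475,-.178,.186]):
  for c in im.values():print(proj(c,p))
E
```

```text
time_s: 7.9
position: [0.5484, -0.1839, 0.1455]
tool_rot: [0.0, 0.653, 0.758, 0.0]
ft_force: [-0.6, -0.1, -0.5]
grip_width: 0.0426
finger_force: 0.0
[ 0.54831996 -0.18422886  0.14508974] [-0.24256028 -0.13843469 -0.34650518]
(np.float64(229.15289839358275), np.float64(137.90414958749383))
(np.float64(315.7246302255534), np.float64(250.00091668582064))
(np.float64(223.18799324194288), np.float64(85.5275004172307))
(np.float64(314.37799199609833), np.float64(366.56700839116127))
```

View pics/s6.png

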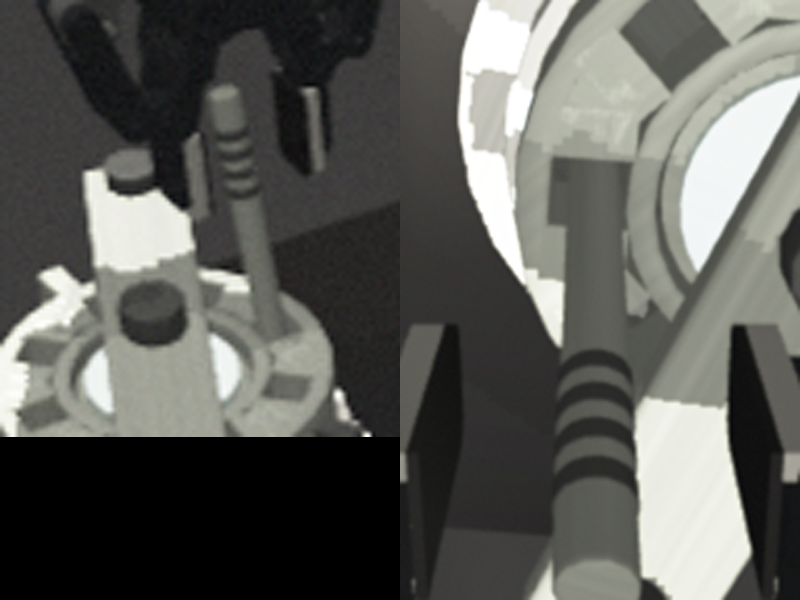

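The bar stands in the hole. Wrist top disc at crop (598,580), scene top at (225,92); the bar enters the hole at its +y edge, with the top leaning to -y.

Run:
```python
from h import *
L=lambda n:pickle.load(open(n+".pkl","rb"))
s,w=L("s6"),L("w6")
S=lambda u,v:(165+u*96/400,60+v*105/437); W=lambda u,v:(240+(u-400)/2.5,170+v/2.5)
print("top",ray(w,*W(598,582),.186),ray(s,*S(225,92),.186), "front edge at mouth",ray(w,*W(597,160),.085),"hole corner",ray(w,*W(551,158),.085),ray(w,*W(551,225),.085))
```

```text
top [ 0.55095236 -0.19105508  0.186     ] [ 0.54941966 -0.18978038  0.186     ] front edge at mouth [ 0.54778419 -0.16872403  0.085     ] hole corner [ 0.5379859  -0.16973985  0.085     ] [ 0.5400668  -0.18501491  0.085     ]
```

```bash
python3 -m pendant '[[0.4,[0,0,0],0.12],[0.4,[0,0,0],0.12],[0.4,[0,0,0],0.12],[0.4,[0,0,0],0.12],[0.4,[0,0,0],0.12],[0.4,[0,0,0],0.12],[0.4,[0,0,0],0.12]]'
python3 -m pendant '[[0.4,[0,0,0],0.13],[0.4,[0,0,0],0.13],[0.4,[0,0,0],0.13],[0.4,[0,0,0],0.13],[0.4,[0,0,0],0.13],[0.4,[0,0,0],0.13],[0.4,[0,0.007,0],0.13],[0.4,[0,0.007,0],0.13]]'
python3 -m pendant '[[1,[0,0,0],0],[1,[0,0,0],0],[1,[0,0,0],0],[1,[0,0,0],0],[1,[0,0,0],0],[1,[0,0,0],0]]' 100
```

```text
time_s: 8.58
position: [0.5481, -0.1845, 0.1448]
tool_rot: [-0.0, 0.327, 0.945, 0.0]
ft_force: [-0.0, 0.1, 0.9]
grip_width: 0.0512
finger_force: 0.0
time_s: 9.25
position: [0.548, -0.1783, 0.1448]
tool_rot: [-0.0, -0.073, 0.997, 0.0]
ft_force: [0.3, -1.0, 0.0]
grip_width: 0.0517
finger_force: 0.0
time_s: 9.75
position: [0.5483, -0.179, 0.1452]
tool_rot: [0.0, -0.074, 0.997, -0.0]
ft_force: [0.0, -0.3, 2.1]
grip_width: 0.0095
finger_force: 97.2
```

```bash
cat >> h.py <<'E'
def arc(p0,p1,n,yaw=-17.4,r=.05):
    P=lambda p:np.array([-np.cos(np.deg2rad(p-yaw)),np.sin(np.deg2rad(p-yaw))])*r
    for i in range(1,n+1):
        p=p0+(p1-p0)*i/n;print(round(p,1),((P(p)-P(p0))/.8).round(4),round(-(p-p0)/360,4))
E
python3 -c "
from h import *
arc(-26.3,18.5,7);arc(18.5,50.5,5)"
```

```text
-19.9 [-0.0007  0.0069] -0.0178
-13.5 [-0.0006  0.0139] -0.0356
-7.1 [0.0003 0.0208] -0.0533
-0.7 [0.0019 0.0276] -0.0711
5.7 [0.0043 0.0342] -0.0889
12.1 [0.0074 0.0404] -0.1067
18.5 [0.0111 0.0463] -0.1244
24.9 [0.0044 0.0054] -0.0178
31.3 [0.0094 0.0103] -0.0356
37.7 [0.0149 0.0146] -0.0533
44.1 [0.0208 0.0183] -0.0711
50.5 [0.0271 0.0213] -0.0889
```

```bash
python3 -m pendant '[[1,[-0.0007,0.0069,0.004],-0.0178],[1,[-0.0006,0.0139,0.004],-0.0356],[1,[0.0003,0.0208,0.004],-0.0533],[1,[0.0019,0.0276,0.004],-0.0711],[1,[0.0043,0.0342,0.004],-0.0889],[1,[0.0074,0.0404,0.004],-0.1067],[1,[0.0111,0.0463,0.004],-0.1244],[1,[0.0111,0.0463,0.004],-0.1244]]'
```

```text
time_s: 10.42
position: [0.5572, -0.1417, 0.1479]
tool_rot: [0.0, 0.313, 0.95, -0.0]
ft_force: [-0.2, -0.7, -0.7]
grip_width: 0.0098
finger_force: 97.7
```

```bash
python3 -m pendant '[[1,[0.0044,0.0054,0],-0.0178],[1,[0.0094,0.0103,0],-0.0356],[1,[0.0149,0.0146,0],-0.0533],[1,[0.0208,0.0183,0],-0.0711],[1,[0.0271,0.0213,0],-0.0889],[1,[0.0271,0.0213,0],-0.0889],[1,[0.0271,0.0213,0],-0.0889]]'
python3 - <<'E'
from h import *
from cell import manip
for n in("scene","top","wrist"):
    c=manip.camera(n);pickle.dump(c,open(n[0]+"7.pkl","wb"));cv2.imwrite(f"pics/{n}7.png",c["pixels"])
print(manip.read_state()["position"])
E
```

```text
time_s: 11.0
position: [0.5784, -0.1245, 0.1476]
tool_rot: [-0.001, 0.559, 0.829, 0.0]
ft_force: [-0.6, -0.3, -1.2]
grip_width: 0.0096
finger_force: 97.8
[ 0.57844406 -0.12462476  0.14786395]
```

```bash
python3 -m pendant '[[1,[0,0,0.02],0],[1,[0,0,0.045],0],[1,[0,0,0.065],0],[1,[-0.01,-0.02,0.065],0.02],[1,[-0.02,-0.04,0.065],0.04],[1,[-0.034,-0.084,0.065],0.06],[1,[-0.034,-0.084,0.065],0.08],[1,[-0.034,-0.084,0.065],0.1]]'
python3 -m pendant '[[1,[0,0,0],0.02],[1,[0,0,0],0.04],[1,[0,0,0],0.06],[1,[0,0,0],0.08],[1,[0,0,0],0.1],[1,[0,0,0],0.12],[1,[0,0,0],0.14],[1,[0,0,0],0.156]]'
python3 -m pendant '[[1,[0,0,0],0],[1,[0,0,0],0],[1,[0,0,0],0]]'
cat > ring.py <<'E'
from h import *
from cell import manip
import sys
def prof(c,ctr,z=.085):
    g=cv2.cvtColor(c["pixels"],cv2.COLOR_BGR2GRAY);out=[]
    for p in range(-180,180,2):
        v=[]
        for r in(.046,.05,.054):
            a=np.deg2rad(p+17.4);u,w=proj(c,[ctr[0]-r*np.cos(a),ctr[1]+r*np.sin(a),z])
            v.append(g[int(round(w)),int(round(u))] if 0<=u<640 and 0<=w<480 else 255)
        out.append(int(np.median(v)))
    return np.array(out)
if __name__=="__main__":
    tag=sys.argv[1]
    for n,ctr in(("scene",(.5955,-.1722)),("top",(.596,-.1725)),("wrist",(.597,-.1718))):
        c=manip.camera(n);pickle.dump(c,open(n[0]+tag+".pkl","wb"));cv2.imwrite(f"pics/{n}{tag}.png",c["pixels"])
        print(n,"-76..76:",prof(c,ctr)[52:129].tolist())
    print(manip.read_state()["position"],manip.read_state()["tool_rot"])
E
python3 ring.py 8
```

```text
time_s: 11.82
position: [0.5509, -0.1938, 0.2002]
tool_rot: [0.0, 0.279, 0.96, 0.0]
ft_force: [-0.3, 0.2, -1.5]
grip_width: 0.0098
finger_force: 97.9
time_s: 12.48
position: [0.5514, -0.1918, 0.2001]
tool_rot: [0.0, -0.207, 0.978, 0.0]
ft_force: [0.0, -0.2, -1.3]
grip_width: 0.0097
finger_force: 98.0
time_s: 12.73
position: [0.5514, -0.1919, 0.2001]
tool_rot: [0.0, -0.202, 0.979, 0.0]
ft_force: [0.6, 0.2, -2.4]
grip_width: 0.0097
finger_force: 98.0
scene -76..76: [93, 120, 138, 138, 149, 146, 174, 142, 142, 160, 171, 161, 137, 150, 148, 94, 92, 96, 94, 97, 97, 101, 121, 121, 144, 205, 159, 168, 143, 142, 143, 141, 142, 141, 140, 143, 118, 109, 104, 102, 101, 102, 102, 101, 104, 156, 153, 167, 167, 168, 171, 165, 166, 167, 170, 171, 170, 166, 156, 120, 107, 99, 99, 96, 94, 96, 94, 99, 149, 160, 164, 154, 174, 236, 237, 238, 243]
top -76..76: [138, 116, 103, 101, 106, 100, 95, 93, 92, 92, 93, 124, 136, 153, 123, 99, 93, 92, 93, 92, 94, 104, 131, 156, 218, 217, 197, 171, 160, 159, 160, 160, 161, 159, 162, 162, 159, 137, 97, 93, 93, 95, 100, 99, 100, 104, 149, 175, 185, 183, 187, 187, 186, 183, 185, 185, 190, 186, 183, 170, 129, 97, 95, 95, 94, 94, 94, 99, 126, 161, 183, 182, 175, 153, 126, 139, 166]
wrist -76..76: [171, 104, 103, 159, 165, 174, 170, 169, 169, 167, 166, 167, 170, 162, 92, 92, 92, 94, 92, 91, 92, 91, 93, 168, 166, 165, 163, 163, 162, 163, 161, 160, 163, 164, 163, 164, 95, 91, 89, 82, 91, 92, 92, 91, 92, 162, 185, 186, 195, 202, 197, 190, 188, 195, 198, 195, 186, 182, 180, 109, 89, 93, 93, 93, 93, 93, 94, 94, 171, 181, 179, 181, 159, 144, 97, 111, 179]
[ 0.5514974  -0.19190688  0.20011942] [ 1.94291748e-05 -2.02852586e-01  9.79209285e-01  6.78407031e-05]
```

```bash
python3 -m pendant '[[1,[-0.0013,0.0002,-0.015],0],[1,[-0.0013,0.0002,-0.022],0],[1,[-0.0013,0.0002,-0.028],0],[1,[-0.0013,0.0002,-0.033],0],[1,[-0.0013,0.0002,-0.038],0],[1,[-0.0013,0.0002,-0.043],0],[1,[-0.0013,0.0002,-0.043],0]]'
```

```text
time_s: 13.47
position: [0.5501, -0.1916, 0.1648]
tool_rot: [-0.001, -0.203, 0.979, 0.0]
ft_force: [-0.2, 0.2, -1.5]
grip_width: 0.0095
finger_force: 97.9
```

```bash
python3 -m pendant '[[1,[0,0,-0.006],0],[1,[0,0,-0.012],0],[1,[0,0,-0.017],0],[1,[0,0,-0.021],0],[1,[0,0,-0.021],0]]'
python3 -c "
from h import *
arc(-40.5,0,6);arc(0,30,5);arc(30,38,4)"
```

```text
time_s: 13.88
position: [0.55, -0.1915, 0.1479]
tool_rot: [-0.001, -0.203, 0.979, 0.001]
ft_force: [0.4, 0.1, -2.4]
grip_width: 0.0094
finger_force: 97.9
-33.8 [-0.0025  0.0069] -0.0187
-27.0 [-0.0041  0.0141] -0.0375
-20.2 [-0.0049  0.0214] -0.0563
-13.5 [-0.0049  0.0288] -0.075
-6.8 [-0.0039  0.0361] -0.0938
0.0 [-0.0022  0.0432] -0.1125
6.0 [0.0023 0.0061] -0.0167
12.0 [0.0052 0.012 ] -0.0333
18.0 [0.0087 0.0175] -0.05
24.0 [0.0128 0.0226] -0.0667
30.0 [0.0173 0.0273] -0.0833
32.0 [0.0016 0.0014] -0.0056
34.0 [0.0033 0.0028] -0.0111
36.0 [0.005  0.0042] -0.0167
38.0 [0.0068 0.0054] -0.0222
```

```bash
python3 -m pendant '[[1,[-0.0025,0.0069,0],-0.0187],[1,[-0.0041,0.0141,0],-0.0375],[1,[-0.0049,0.0214,0],-0.0563],[1,[-0.0049,0.0288,0],-0.075],[1,[-0.0039,0.0361,0],-0.0938],[1,[-0.0022,0.0432,0],-0.1125]]'
python3 -m pendant '[[1,[0.0023,0.0061,0],-0.0167],[1,[0.0052,0.012,0],-0.0333],[1,[0.0087,0.0175,0],-0.05],[1,[0.0128,0.0226,0],-0.0667],[1,[0.0173,0.0273,0],-0.0833],[1,[0.0173,0.0273,0],-0.0833],[1,[0.0173,0.0273,0],-0.0833]]'
```

```text
time_s: 14.38
position: [0.5485, -0.1582, 0.1489]
tool_rot: [-0.0, 0.151, 0.988, -0.001]
ft_force: [-0.6, -3.9, -2.3]
grip_width: 0.0095
finger_force: 97.5
time_s: 14.97
position: [0.5626, -0.1354, 0.149]
tool_rot: [0.0, 0.398, 0.918, 0.0]
ft_force: [-0.8, -0.8, -1.6]
grip_width: 0.0096
finger_force: 97.9
```

```bash
python3 -m pendant '[[1,[0.0016,0.0014,0],-0.0056],[1,[0.0033,0.0028,0],-0.0111],[1,[0.005,0.0042,0],-0.0167],[1,[0.0068,0.0054,0],-0.0222],[1,[0.0068,0.0054,0],-0.0222],[1,[0.0068,0.0054,0],-0.0222]]'; python3 ring.py 9
```

```text
time_s: 15.47
position: [0.5676, -0.1314, 0.149]
tool_rot: [-0.0, 0.461, 0.887, -0.0]
ft_force: [-1.5, -1.3, -0.5]
grip_width: 0.0094
finger_force: 97.9
scene -76..76: [160, 213, 235, 234, 229, 228, 226, 104, 86, 89, 93, 101, 101, 101, 100, 127, 144, 101, 100, 102, 98, 98, 97, 97, 97, 97, 98, 126, 109, 141, 99, 98, 98, 100, 98, 98, 97, 99, 130, 136, 139, 136, 136, 140, 140, 140, 141, 143, 142, 113, 103, 99, 96, 96, 98, 98, 98, 98, 100, 99, 107, 134, 134, 141, 141, 141, 140, 142, 140, 139, 140, 138, 154, 156, 163, 161, 161]
top -76..76: [37, 37, 37, 43, 47, 70, 52, 52, 56, 57, 57, 55, 50, 40, 38, 36, 40, 52, 79, 199, 223, 239, 239, 241, 242, 243, 243, 241, 239, 230, 176, 92, 91, 92, 93, 96, 101, 125, 145, 157, 161, 163, 163, 163, 164, 164, 165, 164, 164, 164, 165, 164, 134, 97, 94, 94, 96, 95, 93, 93, 95, 129, 154, 165, 165, 165, 166, 166, 166, 164, 166, 166, 164, 153, 127, 127, 152]
wrist -76..76: [134, 126, 162, 207, 246, 246, 222, 133, 133, 133, 133, 135, 133, 129, 129, 194, 249, 250, 249, 250, 249, 253, 253, 252, 252, 252, 251, 251, 251, 116, 106, 105, 102, 103, 103, 104, 88, 113, 178, 181, 180, 181, 181, 180, 181, 183, 182, 183, 184, 184, 185, 174, 101, 101, 97, 102, 105, 103, 104, 103, 101, 187, 187, 187, 187, 188, 187, 187, 187, 186, 187, 186, 185, 184, 131, 101, 114]
[ 0.56767679 -0.1312456   0.14894167] [-1.01765896e-04  4.61387305e-01  8.87198808e-01 -1.43619843e-04]
```

```bash
python3 -m pendant '[[1,[0.0009,0.0006,0],-0.003],[1,[0.0018,0.0012,0],-0.006],[1,[0.0026,0.0018,0],-0.008],[1,[0.0026,0.0018,0],-0.008],[1,[0.0026,0.0018,0],-0.008]]'
```

```text
time_s: 16.03
position: [0.5684, -0.1305, 0.1489]
tool_rot: [-0.001, 0.485, 0.875, -0.002]
ft_force: [-5.7, -4.8, 2.9]
grip_width: 0.0097
finger_force: 98.4
```

```bash
python3 -m pendant '[[1,[0.0009,0.0006,0],-0.003],[1,[0.0018,0.0012,0],-0.005],[1,[0.0018,0.0012,0],-0.005],[1,[0.0018,0.0012,0],-0.005]]'; python3 ring.py 10 | cut -c1-420
```

```text
time_s: 16.37
position: [0.5689, -0.13, 0.149]
tool_rot: [-0.002, 0.498, 0.867, -0.003]
ft_force: [-9.1, -4.7, 5.0]
grip_width: 0.0096
finger_force: 98.8
scene -76..76: [161, 215, 235, 233, 229, 228, 226, 112, 89, 93, 95, 103, 102, 96, 98, 107, 112, 98, 99, 97, 100, 99, 96, 96, 97, 97, 98, 150, 114, 145, 101, 97, 97, 94, 98, 98, 98, 101, 124, 136, 140, 139, 140, 140, 141, 138, 141, 139, 137, 109, 102, 100, 98, 98, 97, 98, 101, 101, 99, 95, 99, 135, 135, 142, 141, 138, 142, 141, 142, 140, 141, 136, 152, 158, 161, 162, 160]
top -76..76: [38, 38, 37, 35, 40, 42, 43, 46, 49, 52, 54, 58, 57, 50, 45, 36, 37, 38, 35, 87, 133, 238, 240, 239, 240, 243, 242, 240, 239, 237, 195, 93, 92, 93, 94, 95, 101, 124, 143, 154, 161, 164, 164, 162, 161, 162, 163, 164, 164, 165, 164, 164, 134, 97, 94, 95, 96, 95, 95, 92, 93, 114, 142, 165, 166, 165, 165, 166, 166, 165, 164, 165, 164, 154, 128, 127, 151]
wrist -76..76: [68, 70, 75, 176, 243, 247, 222, 129, 129, 128, 130, 130, 128, 128, 128, 157, 249, 250, 251, 252, 255, 255, 253, 253, 254, 254, 253, 252, 251, 156, 108, 108, 107, 105, 104, 104, 102, 113, 178, 181, 182, 181, 181, 181, 182, 183, 181, 182, 183, 184, 186, 172, 98, 103, 98, 104, 107, 106, 104, 106, 100, 179, 189, 188, 189, 188, 190, 189, 188, 190, 189, 187, 188, 186, 112, 101, 121]
[ 0.56882208 -0.12994837  0.14892675] [-0.001532    0.49840316  0.86693999 -0.00264565]
```

The hole is stationary at 36–37° while the force rises to 10 N, so the lug is on the stop. I'll relax, release and retreat.

```bash
python3 -m pendant '[[1,[-0.0028,-0.002,0],0.005],[1,[-0.0028,-0.002,0],0.005],[0.5,[-0.0028,-0.002,0],0.005],[0.5,[-0.0028,-0.002,0],0.005],[0.5,[-0.0028,-0.002,0],0.005],[0.5,[-0.0028,-0.002,0.02],0.005],[0.5,[-0.0028,-0.002,0.05],0.005],[0.5,[-0.0028,-0.002,0.1],0.005]]'
python3 -m pendant '[[0.5,[0,0,0.04],0],[0.5,[0,0,0.05],0],[0.5,[-0.05,-0.05,0.05],0],[0.5,[-0.1,-0.1,0.05],0],[0.5,[-0.14,-0.14,0.05],0],[0.5,[-0.14,-0.14,0.05],0]]'
python3 ring.py 11|cut -c1-420
python3 - <<'E'
import cv2,numpy as np
a=cv2.resize(cv2.imread("pics/top11.png")[110:260,410:610],(400,300),interpolation=cv2.INTER_CUBIC)
b=cv2.resize(cv2.imread("pics/scene11.png")[60:240,120:280],(400,450),interpolation=cv2.INTER_CUBIC)
cv2.imwrite("pics/f.png",np.hstack([np.vstack([a,np.zeros((150,400,3),np.uint8)]),b]))
E
```

```text
time_s: 17.18
position: [0.5677, -0.1291, 0.2262]
tool_rot: [-0.003, 0.484, 0.875, 0.0]
ft_force: [-0.3, -0.6, -0.3]
grip_width: 0.0428
finger_force: 0.0
time_s: 17.68
position: [0.4561, -0.2432, 0.2688]
tool_rot: [0.0, 0.484, 0.875, 0.0]
ft_force: [0.5, -0.5, -0.1]
grip_width: 0.0427
finger_force: 0.0
scene -76..76: [138, 146, 157, 155, 148, 148, 153, 97, 90, 89, 90, 99, 101, 99, 98, 113, 139, 159, 166, 169, 164, 165, 164, 164, 163, 163, 164, 161, 146, 133, 112, 112, 125, 131, 118, 118, 112, 134, 132, 132, 132, 130, 129, 129, 123, 120, 120, 118, 119, 131, 127, 124, 125, 125, 108, 119, 119, 124, 107, 112, 94, 235, 235, 243, 248, 251, 248, 246, 245, 247, 249, 239, 239, 241, 242, 242, 242]
top -76..76: [149, 119, 110, 137, 163, 171, 153, 131, 93, 92, 93, 91, 92, 91, 94, 118, 156, 171, 174, 175, 176, 176, 174, 178, 178, 176, 175, 176, 177, 189, 205, 230, 231, 229, 218, 131, 94, 96, 93, 128, 95, 130, 153, 105, 138, 98, 72, 86, 87, 98, 101, 107, 97, 102, 107, 107, 101, 105, 109, 98, 97, 174, 229, 243, 244, 244, 244, 243, 243, 244, 245, 244, 228, 168, 156, 198, 235]
wrist -76..76: [82, 90, 144, 146, 154, 171, 137, 84, 84, 84, 84, 78, 72, 73, 73, 84, 164, 175, 172, 172, 171, 174, 175, 172, 171, 173, 175, 173, 173, 90, 78, 78, 79, 79, 80, 79, 88, 89, 238, 246, 246, 246, 245, 244, 244, 246, 251, 250, 248, 245, 238, 182, 80, 77, 76, 74, 74, 74, 74, 67, 68, 82, 53, 104, 71, 69, 164, 249, 251, 247, 247, 243, 147, 139, 111, 90, 95]
[ 0.45633185 -0.24364538  0.26901869] [4.83780945e-04 4.85797736e-01 8.74071068e-01 3.06869430e-04]
```

View pics/f.png

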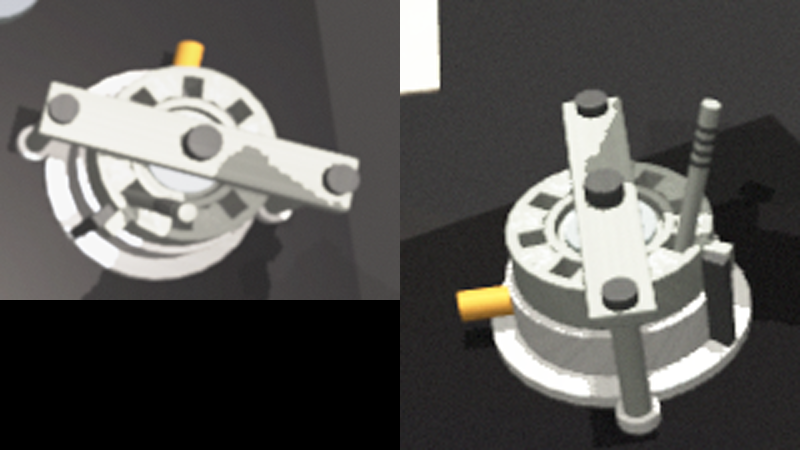

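The final view shows the lug against the stop block (around (115,220) in the left crop). The bar is standing loose in its hole, and the gripper is clear of everything.

```bash
python3 -c "
from cell import manip
print(manip.finish_job())"
```

```text
the job is handed in; nothing more can be done
None
```

I turned the ring clockwise in two swings until its lug came up against the stop block, left the bar standing loose in a ring hole, and handed the job in at about 18 s; the first try at inserting the bar missed the hole and pressed on the ring face with about 28 N before I corrected it.

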